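# Count out three grinding balls with the dispenser's thumbwheel

### The job

Charge the open steel weighing dish with exactly three grinding balls: push the empty dish along the bench until it is fully home against the stop under the ball dispenser's spout, then flick the dispenser's lobed wheel round by its edge, three clicks and no more, each click dropping one ball into the dish. Use only the fingertips: do not lift the dish or touch the balls, leave the bottle, glue stick and weight beside the dispenser alone, and leave the dish standing home with its three balls.

Things in the scene. Friction and masses are not known exactly. Their poses are not given: they have to be found in the camera images.
- dispenser: Ball dispenser, screwed down. Origin on the bench under the wheel's axis; z up; its open front faces its own -x, roughly towards the robot. A 96 x 96 mm deck, top at 42 mm, stands on two grey cheeks (y = 40 to 48 mm each side, x = -48 to 48 mm) with flared 22 mm high lead-ins in front (to x = -64, y = +-58 mm) and 7 mm high feet to y = +-67 mm. The dish enters from the front. 70 mm high.
- spout (a point): Point on the spout's vertical axis under the deck, 25 mm above the bench, at dispenser x = -32.5 mm, y = 0. Balls drop here. The 21 mm high back stop (its face at x = 0.5 mm) halts the dish with its centre within about 1 mm of this point along x; sideways the cheeks leave it 8 mm of play either way, and it may stand anywhere in that play.
- wheel_centre (a point): Point on the wheel's vertical axis, 52 mm above the bench, half way up the wheel. Wheel: aluminium, 91 mm diameter, 43 to 60 mm above the bench, clear cover to 62 mm. Six round-nosed finger lobes stand out from its edge to radius 57.5 mm, 9 mm thick, 44 to 59 mm above the bench, at 30, 90, 150, 210, 270, 330 degrees from the dispenser's +x (anticlockwise) at joint 0.
- ball_wheel (a joint): Wheel angle in rad, anticlockwise from above positive, 0 at the start. Sprung detent: rests every 60 degrees (1.047 rad); pushed past half a click it snaps on to the next rest by itself, less and it falls back. Takes about 3 N at a lobe. Six ball pockets at 0, 60, .. degrees; the one over the spout (180) starts empty, the others hold a ball each. Each click, either way round, drops the next ball.
- dish: Open round weighing dish of plain steel, 64 mm outer diameter, 22 mm high, wall 1.8 mm, floor 2 mm, about 50 g, loose and empty, standing on the bench in front of the dispenser. Origin at the centre of its underside. It slides when pushed; two spread fingertips behind it keep it from slipping off sideways.
- ball1_center (a point): Centre of a 16 mm steel grinding ball (about 17 g). At the start it lies in the wheel pocket at 240 degrees from the dispenser's +x (anticlockwise from above), centre 50 mm above the bench, under the clear cover.
- ball2_center (a point): Centre of a 16 mm steel grinding ball (about 17 g). At the start it lies in the wheel pocket at 300 degrees from the dispenser's +x (anticlockwise from above), centre 50 mm above the bench, under the clear cover.
- ball3_center (a point): Centre of a 16 mm steel grinding ball (about 17 g). At the start it lies in the wheel pocket at 0 degrees from the dispenser's +x (anticlockwise from above), centre 50 mm above the bench, under the clear cover.
- ball4_center (a point): Centre of a 16 mm steel grinding ball (about 17 g). At the start it lies in the wheel pocket at 60 degrees from the dispenser's +x (anticlockwise from above), centre 50 mm above the bench, under the clear cover.
- ball5_center (a point): Centre of a 16 mm steel grinding ball (about 17 g). At the start it lies in the wheel pocket at 120 degrees from the dispenser's +x (anticlockwise from above), centre 50 mm above the bench, under the clear cover.
- bottle: Bystander: small white sample bottle with a screw cap, 38 mm diameter, 78 mm high, on the dispenser's +y side, about 110 to 190 mm from its axis. Origin under its centre. To be left alone.
- glue: Bystander: glue stick standing upright, 26 mm diameter, 84 mm high, on the dispenser's +y side, about 110 to 190 mm from its axis. Origin under its centre. To be left alone.
- weight: Bystander: check weight with a knob, 26 mm diameter, 39 mm high, on the dispenser's +y side, about 110 to 190 mm from its axis. Origin under its centre. To be left alone.
Things that resemble listed ones, but are neither listed nor needed, are in the scene too. Several things have the shape of the dish; the one meant has the colours described above.

How it is judged:
On the way:
1. the empty dish stands home under the spout while all five balls are still in the wheel (horizontal distance between dish and spout below 0.012 m and height (world z) of each of ball1_center, ball2_center, ball3_center, ball4_center, ball5_center above 0.044 m), for 0.2 s.
At the end, for the whole second after the job is handed in: The dish stands upright and still on the bench with its centre within 12 mm of the spout's axis in plan; exactly three balls lie in it and the other two are still in the wheel (centre more than 44 mm above the bench); the wheel is at rest (horizontal distance between dish and spout below 0.012 m and angle between dish's own z axis and vertical below 0.1 rad and linear speed of dish below 0.02 m/s and ((horizontal distance between each of ball1_center, ball2_center, ball3_center and dish below 0.027 m and height (world z) of each of ball1_center, ball2_center, ball3_center below 0.03 m and height (world z) of each of ball4_center, ball5_center above 0.044 m) or (horizontal distance between each of ball1_center, ball2_center, ball5_center and dish below 0.027 m and height (world z) of each of ball1_center, ball2_center, ball5_center below 0.03 m and height (world z) of each of ball3_center, ball4_center above 0.044 m) or (horizontal distance between each of ball1_center, ball4_center, ball5_center and dish below 0.027 m and height (world z) of each of ball1_center, ball4_center, ball5_center below 0.03 m and height (world z) of each of ball2_center, ball3_center above 0.044 m) or (height (world z) of each of ball1_center, ball2_center above 0.044 m and horizontal distance between each of ball3_center, ball4_center, ball5_center and dish below 0.027 m and height (world z) of each of ball3_center, ball4_center, ball5_center below 0.03 m)) and velocity of joint ball_wheel between -0.1 and 0.1 rad/s); the robot touches nothing.
It fails at once if the dish is lifted more than 6 mm or tipped more than 15 degrees (height (world z) of dish above 0.006 m or angle between dish's own z axis and vertical above 0.26 rad).
It fails at once if a ball falls beside the dish ((height (world z) of ball1_center below 0.03 m and horizontal distance between ball1_center and dish above 0.036 m) or (height (world z) of ball2_center below 0.03 m and horizontal distance between ball2_center and dish above 0.036 m) or (height (world z) of ball3_center below 0.03 m and horizontal distance between ball3_center and dish above 0.036 m) or (height (world z) of ball4_center below 0.03 m and horizontal distance between ball4_center and dish above 0.036 m) or (height (world z) of ball5_center below 0.03 m and horizontal distance between ball5_center and dish above 0.036 m)).
It fails at once if the hand touches a ball (contact force between the fingers and ball1 above 0.05 N or contact force between the fingers and ball2 above 0.05 N or contact force between the fingers and ball3 above 0.05 N or contact force between the fingers and ball4 above 0.05 N or contact force between the fingers and ball5 above 0.05 N).
It fails at once if the bottle, glue stick or weight is moved more than 15 mm (distance of any of bottle, glue, weight from where it was at the start of the episode above 0.015 m).
It also fails if it takes over 61 s, if anything falls off the work surface, if the arm or the gripper's body presses on something with over 40 N, if the wrist force passes 120 N, or if a joint passes its speed limit or range.

### The arm

A 6-joint arm with a two-finger parallel gripper is mounted at the origin on the work surface; the furniture and walls round the work are solid. World frame = base frame: x ahead of the robot, y to its left, z up, the work surface at z = 0. Lengths are in m, angles in rad, forces in N, time in s.
With the tool pointing down it reaches from about 0.4 to 0.925 m from the base axis. Payload 12.5 kg.
Tool frame: the origin (TCP) lies between the finger pads; the fingertips stand 17 mm ahead of it and the grasp point (between the pads) lies 2 mm behind it; z points along the fingers, y is the line along which they close (so a half turn about z gives the same grasp; the last joint's range is limited). The gripper opens to 95 mm and grips with 3 to 60 N. Pads are 20 mm wide; open, the fingers measure 119 mm over their backs; the gripper's body (75 mm by 180 mm) begins 59 mm behind the grasp point.
Start: joints at [-1.278, 0.491, 1.559, -0, 1.092, -0.106], TCP at [0.243, -0.576, 0.232] pointing down, gripper open.
Joint ranges: [-3.1, 3.1], [-0.84, 2.19], [0.05, 2.79], [-1.13, 4.28], [0.06, 2.93], [-2.69, 2.69]. Speed limits (rad/s): [2.22, 2.22, 2.79, 3.14, 3.14, 3.14].

### API

Orientations are given as a unit quaternion [w, x, y, z].
In Python, from bench import arm gives the robot as it stands.
- The arm moves only by the tool apply_moves, never from a script. Its argument "moves" is a list that holds one entry, the list of rows, each a list of 7 numbers: the shift along the tool's x, y, z in units of 40 mm (1.0 is 40 mm), then the turn, a rotation vector about the tool's x, y, z in units of 8 degrees (1.0 is 8 degrees), then the finger opening in mm, from 0 to 95.1. In form: [[[tx, ty, tz, rx, ry, rz, fingers], ...]]. A call has exactly 8 rows; each row is the pose to reach, as a shift and turn from the pose commanded when the call began, along the tool's axes at that moment; what a row does not reach only later rows make up. A row lasts 1/10 s, in which the tool goes at most 50 mm and 8.59 degrees, less where a joint would pass 70% of its speed; a pose out of reach is approached as far as the arm can. A call with a gripper value outside its range is refused whole. The fingers move at their own pace and stop on an object; "squeeze" is the grip in N (left out, the last holds). Time passes only in rows, so rows that repeat a pose let the fingers close, or fill a call up. It gives the time, the measured TCP pose, the force, the opening and the grip force at its end, in the units of the state.
- arm.read_state(): the state, without advancing time (a new reading comes with each control period).
- arm.get_image(name): name is "side" or "top" or "wrist"; returns the picture (420x560x3 uint8, blue, green, red); there is no depth.
- arm.get_calibration(name): a dict with "fov_y" (degrees; the focal length in pixels is half the picture's height over the tangent of half this angle, whatever the lens; pixels are square), "cx", "cy" (the principal point, pixels), "rvec" (rotation vector, rad) and "tvec" (3), from world to camera coordinates, as OpenCV has them; the wrist camera has in their place "hand_eye" (4x4, takes a point from camera to tool coordinates, whose origin is the TCP and whose axes are the flange's). Camera axes: x right, y down, z forward; pixel columns grow to the right and rows downward; lengths in m; the calibration is good to about 2 mm. A picture is of the moment at which its call begins: read the wrist's pose just before it. get_calibration takes no time and is no camera call.
- arm.hand_in(): hands the job in; it is judged then, once.
The state is a dict: "clock": time; "joint_positions": joint angles; "qd": joint speeds; "tau": joint torques, N m; "position": TCP position; "tcp_rot": TCP orientation; "contact_force": force on the tool from outside, world axes, zero at the start; "ft_torque": the same for the moment, N m; "width": finger opening in m; "finger_force": force on a finger pad.
Only numpy, scipy, OpenCV 4.12 (cv2) and the standard library are available. Lean on these libraries where they do the work, as an engineer would, in place of code of your own. Each camera call takes 0.05 s, during which the arm holds its last target. There are 200 camera calls.

## Working session

There is one attempt and no reset: what is moved stays moved. The work goes in short steps, Python scripts to look and compute and a tool call to move; the robot and the scene stay as the last step left them, time stands still between calls to the robot, and variables do not carry over. Pictures are saved under pics/ and viewed, at most 10 in all, crops included, and the job is handed in when it is done.

Besides the shell and the picture viewer there is one more tool, called by a JSON object that holds its "fn" and its "kwargs". apply_moves: Moves the arm, as the interface text tells. Its arguments: {"type":"object","properties":{"moves":{"type":"array","items":{"type":"array","items":{"type":"array","items":{"type":"number"}}}},"squeeze":{"type":"number"}},"required":["moves"]}

```bash
mkdir -p pics; ls
python3 - <<'E'
from bench import arm
import cv2
s=arm.read_state(); print(s)
for n in("top","side"):
    cv2.imwrite(f"pics/{n}0.png",arm.get_image(n)); print(n,arm.get_calibration(n))
print(arm.get_calibration("wrist"))
E
```

```text
pics
{'clock': 0.0, 'joint_positions': array([-1.27761898e+00,  4.91562598e-01,  1.55947746e+00,  2.06358897e-05,
        1.09168573e+00, -1.05594277e-01]), 'qd': array([ 0.00200727,  0.0006517 , -0.00116637, -0.00036254,  0.00141586,
       -0.00019411]), 'tau': array([ 6.72186070e-04, -6.12644434e+01, -2.58184505e+01,  6.93126116e-02,
        4.82182286e-02, -9.44367912e-05]), 'position': array([ 0.24263959, -0.57572395,  0.2310502 ]), 'tcp_rot': array([-5.64935188e-04,  9.80189199e-01,  1.98062651e-01, -4.39481467e-05]), 'contact_force': array([ 0.43890669, -0.49505203,  0.41381707]), 'ft_torque': array([-0.0469873 ,  0.00178196,  0.03201015]), 'finger_force': 0.0, 'width': 0.09511674779821792}
top {'fov_y': 47.05033642587458, 'cx': 281.2626111869959, 'cy': 207.86086289117668, 'rvec': array([ 2.1672781 , -2.12198382,  0.19737072]), 'tvec': array([0.32160588, 0.49359712, 0.85822993])}
side {'fov_y': 50.47431203613886, 'cx': 275.791532793734, 'cy': 211.70465745611426, 'rvec': array([ 0.49440521, -2.38718216,  1.55793659]), 'tvec': array([0.56237838, 0.023858  , 0.99785828])}
{'fov_y': 66.6744681489267, 'cx': 277.35913180846546, 'cy': 209.7727918792375, 'hand_eye': array([[ 8.35787026e-04, -9.59572943e-01, -2.81458823e-01,
         7.83988506e-02],
       [ 9.99999549e-01,  9.28921091e-04, -1.97474344e-04,
         1.14362716e-03],
       [ 4.50944075e-04, -2.81458531e-01,  9.59573286e-01,
        -1.52900563e-01],
       [ 0.00000000e+00,  0.00000000e+00,  0.00000000e+00,
         1.00000000e+00]])}
```

View pics/top0.png

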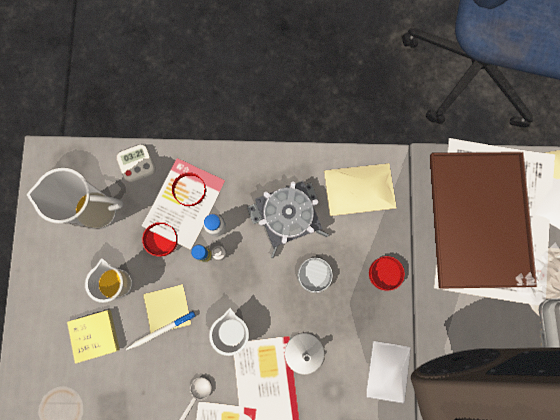

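View pics/side0.png

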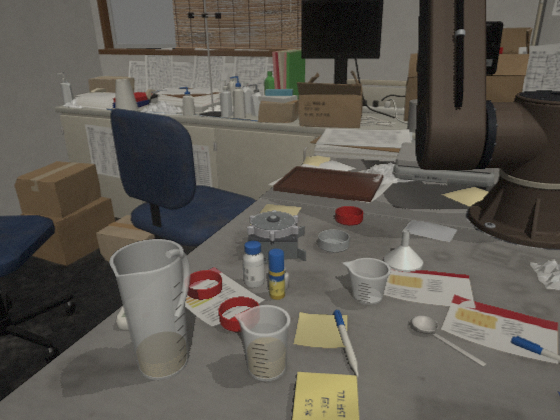

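The top view shows the dispenser hub at about (288,212). The steel dish is at (316,274). The bottle, glue stick and weight are at (212,222), (199,252) and (218,253), and the red dishes are decoys.

```bash
cat > h.py <<'E'
import numpy as np, cv2
from bench import arm
from scipy.spatial.transform import Rotation as R
def cam(n, st=None):
    c=arm.get_calibration(n); f=210/np.tan(np.radians(c["fov_y"]/2))
    if n=="wrist":
        q=np.array(st["tcp_rot"]); T=np.eye(4); T[:3,:3]=R.from_quat(q[[1,2,3,0]]).as_matrix(); T[:3,3]=st["position"]
        M=T@c["hand_eye"]; Rcw=M[:3,:3]; C=M[:3,3]
    else:
        Rcw=cv2.Rodrigues(c["rvec"])[0].T; C=-Rcw@c["tvec"]
    return f,c["cx"],c["cy"],Rcw,C
def ray(k,u,v,z):
    f,cx,cy,Rc,C=k; d=Rc@np.array([(u-cx)/f,(v-cy)/f,1]); return C+d*(z-C[2])/d[2]
def proj(k,P):
    f,cx,cy,Rc,C=k; p=Rc.T@(np.array(P)-C); return np.array([cx+f*p[0]/p[2],cy+f*p[1]/p[2]])
E
python3 - <<'E'
from h import *
k=cam("top")
for n,u,v,z in [("hub",288,212,.062),("dish",316,274,.022),("bottle",212,222,.078),("glue",199,252,.084),("weight",218,253,.039),("reddish",387,272,.02),("funnel",304,353,.04),("beaker",229,333,.05)]:
    print(n,ray(k,u,v,z).round(4))
print(k[4])
im=cv2.imread("pics/top0.png")[165:305,225:425]
cv2.imwrite("pics/c0.png",cv2.resize(im,None,fx=4,fy=4,interpolation=cv2.INTER_CUBIC))
E
```

```text
hub [0.4753 0.3201 0.062 ]
dish [0.3668 0.2651 0.022 ]
bottle [0.452  0.4538 0.078 ]
glue [0.3985 0.4732 0.084 ]
weight [0.4006 0.4454 0.039 ]
reddish [0.3731 0.1327 0.02  ]
funnel [0.2277 0.2869 0.04  ]
beaker [0.2606 0.4193 0.05  ]
[0.34033617 0.34789034 0.92020143]
```

View pics/c0.png

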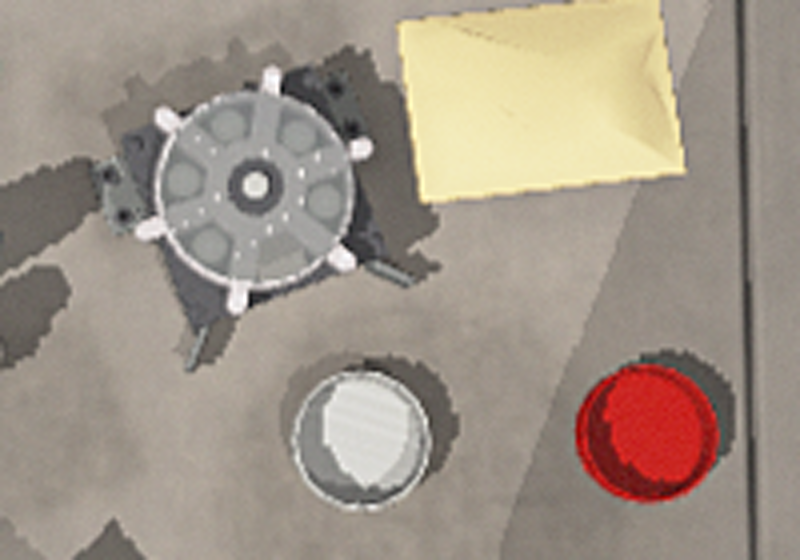

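The crop shows the hub at crop pixel (256,185) and six white lobes around it. The empty pocket is towards about (283,258), and the flared lead-ins at (390,270) and (195,350) mark the front. The dish stands in front and a little to the right.

Run:
```python
from h import *
k=cam("top"); im=cv2.imread("pics/top0.png")
L=[(272,78),(362,148),(342,258),(237,300),(148,230),(167,118)]
# lobe noses: approx tip px at z=.055
P=np.array([ray(k,225+u/4,165+v/4,.055)[:2] for u,v in L])
c=P.mean(0); d=P-c; a=np.degrees(np.arctan2(d[:,1],d[:,0])); print("c",c,np.linalg.norm(d,axis=1),a)
# lobes at yaw+30+60k
t=np.radians(a-30)*6; print("yaw mod60",np.degrees(np.arctan2(np.sin(t).mean(),np.cos(t).mean()))/6)
# hub via crop
print("hub",ray(k,225+256/4,165+185/4,.062))
print("leadins",[ray(k,225+u/4,165+v/4,.022)[:2] for u,v in [(405,280),(190,365)]])
# dish rim by ellipse, crop
x0,x1,y0,y1=290,432,368,510
print("dish",ray(k,225+(x0+x1)/8,165+(y0+y1)/8,.022), (ray(k,225+x0/4,165+110,.022)-ray(k,225+x1/4,165+110,.022))[:2])
print(arm.read_state()["tcp_rot"])
```

```text
c [0.47635724 0.31864897] [0.05176038 0.05244682 0.05061935 0.05158713 0.05203306 0.05137627] [  -7.83067521  -68.0124223  -127.84118273  172.062975    112.89862444
   52.21434721]
yaw mod60 22.248535142039675
hub [0.47669519 0.31834382 0.062     ]
leadins [array([0.4395845 , 0.24638205]), array([0.39780139, 0.34618642])]
dish [0.36535845 0.26644698 0.022     ] [-0.00130879  0.06570239]
[-4.69124874e-04  9.80183691e-01  1.98090156e-01 -4.02298696e-05]
```

```bash
cat >> h.py <<'E'
D=np.array([.4765,.3185]); yaw=np.radians(22.25); xd=np.array([np.cos(yaw),np.sin(yaw)]); yd=np.array([-xd[1],xd[0]])
def disp(x,y): return D+x*xd+y*yd
def todisp(p): r=np.array(p)[:2]-D; return np.array([r@xd,r@yd])*1000
def shift(P,z,st=None):
    st=st or arm.read_state(); q=np.array(st["tcp_rot"])
    return (R.from_quat(q[[1,2,3,0]]).inv().apply(np.append(P,z)-st["position"])/.04).round(2)
E
python3 - <<'E'
from h import *
a=[(.40,-.47),(.50,-.33),(.55,-.15),(.55,0.0),(.48,.12),(.40,.2),tuple(disp(-.167,-.005))]
for p in a: print(np.round(p,3),shift(p,.2))
E
```

```text
[ 0.4  -0.47] [ 4.65 -0.91  0.78]
[ 0.5  -0.33] [ 8.31 -3.16  0.78]
[ 0.55 -0.15] [11.21 -6.82  0.79]
[0.55 0.  ] [ 12.67 -10.28   0.79]
[0.48 0.12] [ 12.22 -13.72   0.79]
[0.4 0.2] [ 11.16 -16.34   0.8 ]
[0.324 0.251] [  9.89 -18.25   0.8 ]
```

{"fn": "apply_moves", "kwargs": {"moves": [[[1.2, -0.2, 0, 0, 0, 0, 36], [2.4, -0.5, 0.1, 0, 0, 0, 36], [3.5, -0.7, 0.2, 0, 0, 0, 36], [4.6, -0.9, 0.3, 0, 0, 0, 36], [5.6, -1.5, 0.4, 0, 0, 0, 36], [6.5, -2.1, 0.5, 0, 0, 0, 36], [7.4, -2.7, 0.6, 0, 0, 0, 36], [8.3, -3.2, 0.7, 0, 0, 0, 36]]]}}

```text
clock: 0.9
position: [0.4996, -0.3272, 0.2033]
tcp_rot: [-0.0, 0.98, 0.198, -0.0]
contact_force: [0.5, -0.6, -0.2]
width: 0.0382
finger_force: 0.0
```

{"fn": "apply_moves", "kwargs": {"moves": [[[0.7, -0.9, 0, 0, 0, 0, 36], [1.5, -1.8, 0, 0, 0, 0, 36], [2.2, -2.7, 0, 0, 0, 0, 36], [2.9, -3.7, 0, 0, 0, 0, 36], [3.4, -4.8, 0, 0, 0, 0, 36], [3.9, -5.9, 0, 0, 0, 0, 36], [4.3, -7.0, 0, 0, 0, 0, 36], [4.3, -8.2, 0, 0, 0, 0, 36]]]}}

```text
clock: 1.7
position: [0.5306, 0.042, 0.2033]
tcp_rot: [0.0, 0.98, 0.198, 0.0]
contact_force: [0.3, -0.0, 0.2]
width: 0.036
finger_force: 0.0
```

Run:
```python
from h import *
s=arm.read_state();print(s["clock"],s["position"],s["tcp_rot"],s["width"])
for p in [(.48,.12),(.40,.2),tuple(disp(-.167,-.005))]: print(shift(p,.17))
```

```text
1.7 [0.53055312 0.04196753 0.20327578] [4.45502462e-05 9.80160301e-01 1.98206291e-01 2.20178033e-04] 0.035966610553854084
[-0.41 -2.29  0.83]
[-1.47 -4.91  0.83]
[-2.74 -6.82  0.83]
```

{"fn": "apply_moves", "kwargs": {"moves": [[[-0.2, -1.1, 0, 0, 0, 0, 36], [-0.4, -2.2, 0.2, 0, 0, 0, 36], [-0.8, -3.3, 0.4, 0, 0, 0, 36], [-1.2, -4.3, 0.6, 0, 0, 0, 36], [-1.7, -5.3, 0.8, 0, 0, 0, 36], [-2.3, -6.2, 0.8, 0, 0, 0, 36], [-2.74, -6.82, 0.8, 0, 0, 0, 36], [-2.74, -6.82, 0.8, 0, 0, 0, 36]]]}}

```text
clock: 2.5
position: [0.3203, 0.2498, 0.1715]
tcp_rot: [0.0, 0.98, 0.2, -0.001]
contact_force: [0.3, 0.0, -0.6]
width: 0.0363
finger_force: 0.0
```

Run:
```python
from h import *
s=arm.read_state();im=arm.get_image("wrist");k=cam("wrist",s);print(s["clock"],s["position"],todisp(s["position"]))
cv2.imwrite("pics/w1.png",im)
t=cam("top");print(proj(k,np.append(disp(-.1225,-.006),.022)),proj(k,np.append(D,.062)))
```

```text
2.5 [0.32031563 0.24978028 0.17150313] [-170.5755855   -4.4638923]
[278.6018598  149.70590639] [273.01089963 -20.13351346]
```

View pics/w1.png

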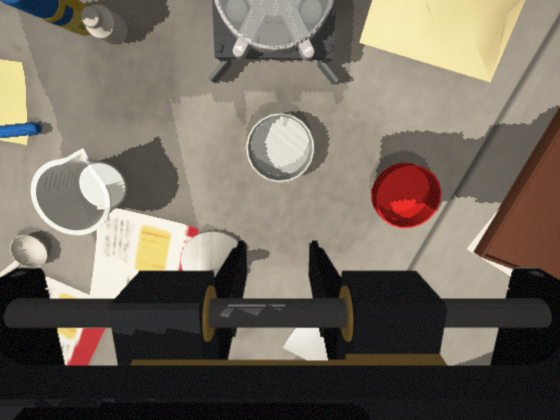

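The wrist view shows the dish rim centred at (281,147), about 2 mm from the prediction. The front lobes are at (240,46) and (307,46), and the lead-in tips at (222,72) and (330,72). The funnel's rim is at about (210,255), beside the left finger, so I'll check its clearance.

Run:
```python
from h import *
s=arm.read_state();k=cam("wrist",s);t=cam("top")
print("dish",todisp(ray(k,281,147,.022)))
for u,v in [(210,230),(180,250),(240,255)]: print("funnel",todisp(ray(k,u,v,.002)))
print("lobes",todisp(ray(k,240,50,.05)),todisp(ray(k,307,50,.05)), "lead",todisp(ray(k,213,80,.022)),todisp(ray(k,341,80,.022)))
# funnel in top: base circle left/right/top edges
for u,v in [(305,334),(284,353),(326,353),(305,374)]: print("ftop",todisp(ray(t,u,v,.003)))
print(shift(disp(-.167,-.006),.023))
```

```text
dish [-118.35420284   -9.21002791]
funnel [-209.00136576   65.19512385]
funnel [-232.71211466   99.05082745]
funnel [-237.72093052   33.5562985 ]
lobes [-41.56948381  24.46526206] [-40.83145673 -27.88584527] lead [-60.9603342   51.79935994] [-59.36526804 -61.13075901]
ftop [-216.72964654   50.15650012]
ftop [-234.25430508   98.62538911]
ftop [-262.32916298   26.60631734]
ftop [-282.6970217   76.2752548]
[0.05 0.01 3.72]
```

{"fn": "apply_moves", "kwargs": {"moves": [[[0, 0.05, 0.9, 0, 0, 0, 36], [0, 0.05, 1.8, 0, 0, 0, 36], [0, 0.05, 2.6, 0, 0, 0, 36], [0, 0.05, 3.1, 0, 0, 0, 36], [0.05, 0.05, 3.4, 0, 0, 0, 36], [0.05, 0.05, 3.6, 0, 0, 0, 36], [0.05, 0.05, 3.7, 0, 0, 0, 36], [0.05, 0.05, 3.7, 0, 0, 0, 36]]]}}

```text
clock: 3.35
position: [0.3261, 0.2475, 0.0234]
tcp_rot: [0.0, 0.98, 0.198, -0.0]
contact_force: [0.1, -1.0, 0.3]
width: 0.0363
finger_force: 0.0
```

Run:
```python
from h import *
s=arm.read_state();print(s["clock"],s["position"],todisp(s["position"]),s["contact_force"])
print(shift(disp(-.067,-.001),.023))
```

```text
3.35 [0.32608485 0.24750821 0.02342702] [-166.09625675   -8.75129287] [ 0.13622568 -1.02805283  0.2886048 ]
[ 2.48 -0.17  0.01]
```

{"fn": "apply_moves", "kwargs": {"moves": [[[0.15, 0, 0, 0, 0, 0, 36], [0.35, 0, 0, 0, 0, 0, 36], [0.55, 0, 0, 0, 0, 0, 36], [0.75, -0.03, 0, 0, 0, 0, 36], [0.95, -0.06, 0, 0, 0, 0, 36], [1.15, -0.09, 0, 0, 0, 0, 36], [1.35, -0.12, 0, 0, 0, 0, 36], [1.5, -0.15, 0, 0, 0, 0, 36]]]}}

```text
clock: 4.15
position: [0.3794, 0.2769, 0.0236]
tcp_rot: [0.0, 0.98, 0.198, 0.0]
contact_force: [-0.8, -0.4, 2.1]
width: 0.0361
finger_force: 0.6
```

Run:
```python
from h import *
s=arm.read_state();print(s["clock"],todisp(s["position"]),s["contact_force"])
cv2.imwrite("pics/m1.png",np.hstack([cv2.resize(arm.get_image("top")[140:300,220:360],None,fx=2.5,fy=2.5),cv2.resize(arm.get_image("wrist")[0:280,130:410],(400,400))]))
print(shift(disp(-.069,-.001),.023))
```

```text
4.15 [-105.60937594   -1.69842531] [-0.83858259 -0.38447273  2.10833223]
[ 0.91 -0.01  0.01]
```

View pics/m1.png

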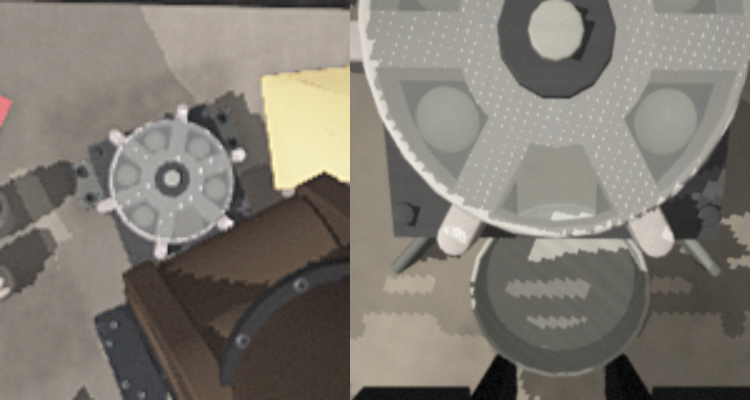

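The wrist half shows the dish centred between the fingertips and lined up with the two front lobes, with its front edge entering under the deck. I'll keep pushing.

{"fn": "apply_moves", "kwargs": {"moves": [[[0.12, 0, 0, 0, 0, 0, 36], [0.25, 0, 0, 0, 0, 0, 36], [0.38, 0, 0, 0, 0, 0, 36], [0.5, 0, 0, 0, 0, 0, 36], [0.6, 0, 0, 0, 0, 0, 36], [0.68, 0, 0, 0, 0, 0, 36], [0.75, 0, 0, 0, 0, 0, 36], [0.8, 0, 0, 0, 0, 0, 36]]]}}

```text
clock: 5.05
position: [0.4084, 0.2891, 0.0236]
tcp_rot: [0.0, 0.98, 0.198, -0.0]
contact_force: [-0.9, 0.7, -0.2]
width: 0.036
finger_force: 0.1
```

{"fn": "apply_moves", "kwargs": {"moves": [[[0.02, 0, 0, 0, 0, 0, 36], [0.04, 0, 0, 0, 0, 0, 36], [0.06, 0, 0, 0, 0, 0, 36], [0.08, 0, 0, 0, 0, 0, 36], [0.1, 0, 0, 0, 0, 0, 36], [0.12, 0, 0, 0, 0, 0, 36], [0.14, 0, 0, 0, 0, 0, 36], [0.14, 0, 0, 0, 0, 0, 36]]]}}

```text
clock: 5.85
position: [0.4135, 0.2912, 0.0236]
tcp_rot: [0.0, 0.98, 0.198, 0.0]
contact_force: [-0.0, -0.1, -0.3]
width: 0.0361
finger_force: 0.0
```

Run:
```python
from h import *
s=arm.read_state();print(s["clock"],todisp(s["position"]),s["contact_force"],s["width"])
```

```text
5.85 [-68.62375496  -1.43098033] [-0.0330162  -0.13133615 -0.32482129] 0.03610555907508834
```

{"fn": "apply_moves", "kwargs": {"moves": [[[0.02, 0, 0, 0, 0, 0, 36], [0.03, 0, 0, 0, 0, 0, 36], [0.05, 0, 0, 0, 0, 0, 36], [0.06, 0, 0, 0, 0, 0, 36], [0.07, 0, 0, 0, 0, 0, 36], [0.08, 0, 0, 0, 0, 0, 36], [0.08, 0, 0, 0, 0, 0, 36], [0.08, 0, 0, 0, 0, 0, 36]]]}}

```text
clock: 6.65
position: [0.4164, 0.2924, 0.0236]
tcp_rot: [0.0, 0.98, 0.198, 0.0]
contact_force: [-0.7, 0.5, 0.3]
width: 0.0358
finger_force: 0.0
```

Run:
```python
from h import *
s=arm.read_state();im=arm.get_image("wrist");print(s["clock"],todisp(s["position"]),s["contact_force"],s["width"],s["finger_force"])
cv2.imwrite("pics/m2.png",cv2.resize(im[0:300,100:450],None,fx=2,fy=2))
```

```text
6.65 [-65.51661052  -1.3929798 ] [-0.73557421  0.52896149  0.31470554] 0.03578250791497914 0.047346573783849655
```

View pics/m2.png

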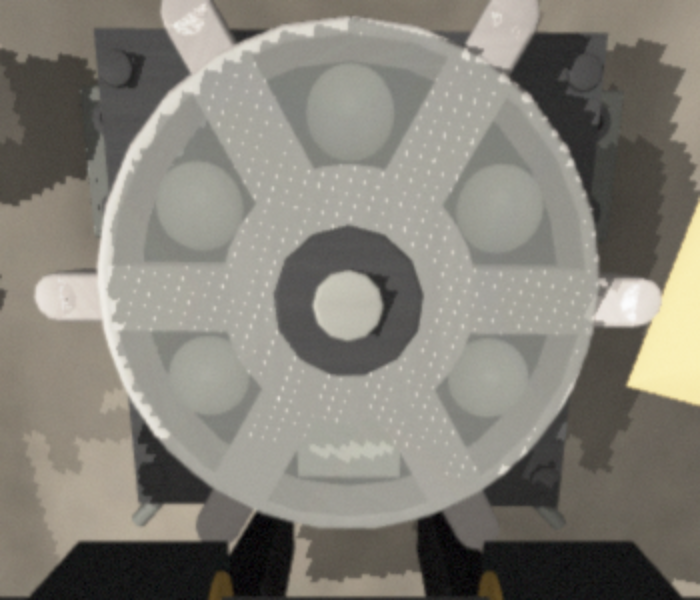

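The wrist view shows the wheel square to the tool with its hub at (274,152). All five balls are in their pockets and the empty pocket is at the front. The fingertips are just in front of the two front lobes. I'll refine the dispenser centre from this picture.

Run:
```python
from h import *
s=arm.read_state();k=cam("wrist",s)
h=ray(k,274,152,.065);print("hub",h,todisp(h))
a=ray(k,118,148.5,.055);b=ray(k,429.5,150.5,.055);print(todisp(a),todisp(b),todisp((a+b)/2))
e=b-a;print(np.degrees(np.arctan2(e[1],e[0]))+90)
for u,v in[(181,13),(352,12)]:print("lob",todisp(ray(k,u,v,.052)))
tool=R.from_quat(np.array(s["tcp_rot"])[[1,2,3,0]]).as_matrix();print(np.degrees(np.arctan2(tool[1,0],tool[0,0])))
```

```text
hub [0.47764136 0.3182816  0.065     ] [ 0.97367694 -0.63430756]
[ 0.54251679 58.05147516] [  1.12787124 -59.00622742] [ 0.83519402 -0.47737613]
22.53650878526949
lob [46.5691861  31.89496962]
lob [ 47.53178749 -26.93368454]
22.849772892850492
```

{"fn": "apply_moves", "kwargs": {"moves": [[[0.01, 0, 0, 0, 0, 0, 36], [0.02, 0, 0, 0, 0, 0, 36], [0.03, 0, 0, 0, 0, 0, 36], [0.04, 0, 0, 0, 0, 0, 36], [0.05, 0, 0, 0, 0, 0, 36], [0.06, 0, 0, 0, 0, 0, 36], [0.06, 0, 0, 0, 0, 0, 36], [0.06, 0, 0, 0, 0, 0, 36]]]}}

```text
clock: 7.5
position: [0.4172, 0.2927, 0.0234]
tcp_rot: [0.0, 0.98, 0.198, -0.002]
contact_force: [-7.0, -3.1, 4.4]
width: 0.0361
finger_force: 3.3
```

{"fn": "apply_moves", "kwargs": {"moves": [[[-0.1, 0, 0, 0, 0, 0, 36], [-0.3, 0, 0, 0, 0, 0, 36], [-0.6, 0, 0, 0, 0, 0, 36], [-0.9, 0, -0.3, 0, 0, 0, 36], [-1.2, 0, -1.0, 0, 0, 0, 36], [-1.4, 0, -1.8, 0, 0, 0, 18], [-1.4, 0, -2.6, 0, 0, 0, 0], [-1.4, 0, -2.6, 0, 0, 0, 0]]]}}

```text
clock: 8.3
position: [0.3674, 0.272, 0.1307]
tcp_rot: [-0.001, 0.98, 0.198, 0.003]
contact_force: [0.2, 0.2, -0.3]
width: 0.0174
finger_force: 0.0
```

Run:
```python
from h import *
s=arm.read_state();im=arm.get_image("wrist");k=cam("wrist",s);print(s["clock"],todisp(s["position"]),s["position"],s["contact_force"],s["width"])
cv2.imwrite("pics/m3.png",cv2.resize(im[0:250,130:430],None,fx=2.4,fy=2.4))
for x,y,z in [(-.0635,0,.022),(-.0315,-.0,.022),(-.048,.0,.042),(-.063,.058,.022),(-.063,-.058,.022)]: print(proj(k,np.append(disp(x,y),z)))
```

```text
8.3 [-118.55858319   -1.7255184 ] [0.36742259 0.27201092 0.13072955] [ 0.24680043  0.23237471 -0.25155145] 0.017415445335034883
[274.73043711 147.04364002]
[275.11452248 105.437844  ]
[274.6881583  127.99103086]
[202.93119977 145.56052221]
[346.46571549 147.26943341]
```

View pics/m3.png

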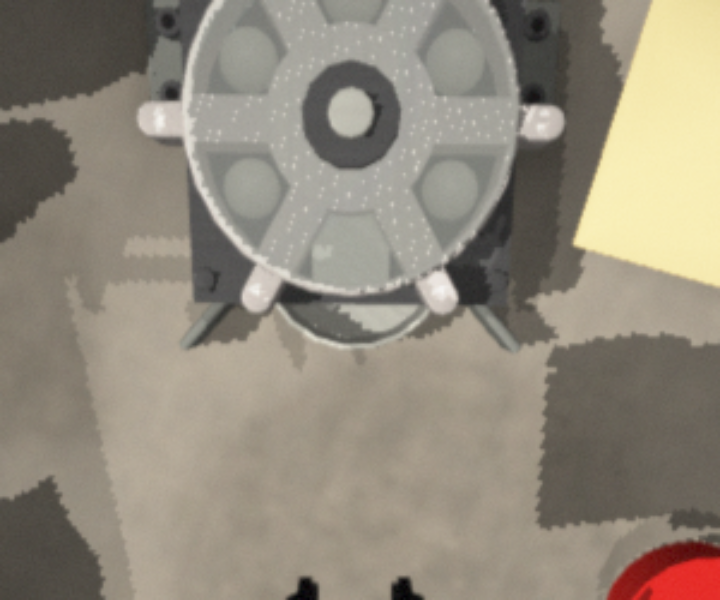

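Home: the rear rim at (276,145) is level with the lead-in tips, and the dish is centred. Next I'll go to the start pose for flicking the right-hand lobe.

```bash
cat >> h.py <<'E'
D2=np.array([.4774,.3187]); th=np.radians(22.4+288); m=np.array([np.cos(th),np.sin(th)]); tn=np.array([-m[1],m[0]])
def fl(s,r): return D2+s*tn+r*m
E
python3 - <<'E'
from h import *
s=arm.read_state()
print(shift(fl(-.036,.095),.13),shift(fl(-.036,.095),.065))
E
```

```text
[ 2.86  2.53 -0.01] [2.85 2.53 1.61]
```

{"fn": "apply_moves", "kwargs": {"moves": [[[0, 1.2, 0, 0, 0, -0.5, 0], [0.4, 2.2, 0, 0, 0, -1.2, 0], [1.2, 2.53, 0, 0, 0, -2.2, 0], [2.1, 2.53, 0, 0, 0, -2.2, 0], [2.85, 2.53, 0.3, 0, 0, -2.2, 0], [2.85, 2.53, 0.9, 0, 0, -2.2, 0], [2.85, 2.53, 1.5, 0, 0, -2.2, 0], [2.85, 2.53, 1.6, 0, 0, -2.2, 0]]]}}

```text
clock: 9.15
position: [0.5095, 0.222, 0.0601]
tcp_rot: [-0.0, 0.938, 0.346, -0.003]
contact_force: [-0.4, 0.6, -1.1]
width: 0.0001
finger_force: 0.0
```

Run:
```python
from h import *
s=arm.read_state();print(s["clock"],s["position"],s["width"],s["contact_force"])
tool=R.from_quat(np.array(s["tcp_rot"])[[1,2,3,0]]).as_matrix();print(np.degrees(np.arctan2(tool[1,0],tool[0,0])),tool[:,2])
r=s["position"][:2]-D2;print(r@tn,r@m)
for a in [(-.036,.0555),(-.012,.0555),(.006,.0555),(.006,.095)]:print(shift(fl(*a),.065))
```

```text
9.15 [0.5094868  0.22199682 0.06009025] 0.00014822457248557898 [-0.44660893  0.58339082 -1.05553454]
40.44452919627723 [-0.00536969 -0.00172116 -0.9999841 ]
-0.038239930063996584 0.09443926831464591
[ 0.06 -0.97 -0.12]
[ 0.66 -0.97 -0.12]
[ 1.11 -0.97 -0.13]
[ 1.11  0.01 -0.13]
```

{"fn": "apply_moves", "kwargs": {"moves": [[[0, 0, -0.08, 0, 0, 0, 0], [0, 0, -0.08, 0, 0, 0, 0], [0.02, -0.3, -0.08, 0, 0, 0, 0], [0.02, -0.6, -0.08, 0, 0, 0, 0], [0.02, -0.8, -0.08, 0, 0, 0, 0], [0.02, -0.95, -0.08, 0, 0, 0, 0], [0.02, -0.95, -0.08, 0, 0, 0, 0], [0.02, -0.95, -0.08, 0, 0, 0, 0]]]}}

```text
clock: 9.95
position: [0.4873, 0.2522, 0.0669]
tcp_rot: [0.0, 0.938, 0.346, 0.0]
contact_force: [0.2, -0.3, -0.1]
width: 0.0005
finger_force: 0.0
```

```bash
cat > st.py <<'E'
from h import *
s=arm.read_state();r=s["position"][:2]-D2;print(s["clock"],r@tn,r@m,s["position"][2],s["contact_force"])
E
python3 st.py
```

```text
9.95 -0.03557946743732573 0.05703739728358805 0.06689103709730093 [ 0.2353757  -0.27606548 -0.0588048 ]
```

{"fn": "apply_moves", "kwargs": {"moves": [[[0.2, -0.03, 0.03, 0, 0, 0, 0], [0.4, -0.03, 0.03, 0, 0, 0, 0], [0.55, -0.03, 0.03, 0, 0, 0, 0], [0.68, -0.03, 0.03, 0, 0, 0, 0], [0.8, -0.03, 0.03, 0, 0, 0, 0], [0.92, -0.03, 0.03, 0, 0, 0, 0], [1.04, -0.03, 0.03, 0, 0, 0, 0], [1.04, -0.03, 0.03, 0, 0, 0, 0]]]}}

```text
clock: 10.75
position: [0.5188, 0.2805, 0.0657]
tcp_rot: [-0.0, 0.938, 0.346, 0.001]
contact_force: [-0.2, 1.1, -0.5]
width: 0.0003
finger_force: 0.0
```

```bash
python3 st.py
python3 - <<'E'
from h import *
im=arm.get_image("top");cv2.imwrite("pics/f1.png",np.hstack([cv2.resize(im[160:270,230:350],None,fx=3,fy=3),cv2.resize(arm.get_image("wrist")[60:390],(440,330))]))
E
```

```text
10.75 0.006740556629006713 0.055905496166702345 0.0656836634412606 [-0.23665821  1.07681244 -0.4603172 ]
```

View pics/f1.png

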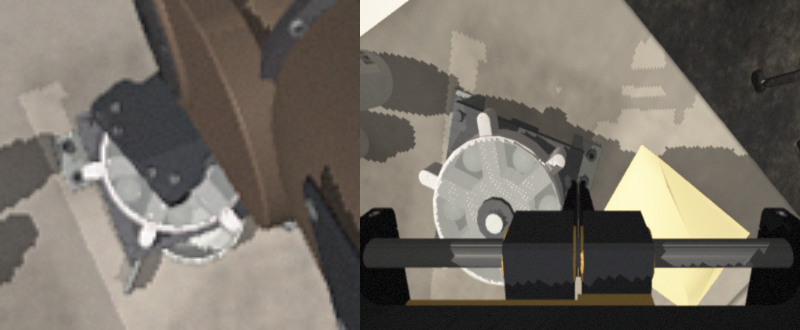

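The lobe ahead of the finger has reached its next rest position and the force is near zero, so the first click is done. I'll retreat and repeat.

{"fn": "apply_moves", "kwargs": {"moves": [[[0, 0.4, 0, 0, 0, 0, 0], [0, 0.8, 0, 0, 0, 0, 0], [-0.3, 1.0, 0, 0, 0, 0, 0], [-1.0, 1.0, 0, 0, 0, 0, 0], [-1.05, 1.0, 0, 0, 0, 0, 0], [-1.05, 0.6, 0, 0, 0, 0, 0], [-1.05, 0.2, 0, 0, 0, 0, 0], [-1.05, 0, 0, 0, 0, 0, 0]]]}}

```text
clock: 11.65
position: [0.4852, 0.2541, 0.0656]
tcp_rot: [-0.0, 0.938, 0.346, -0.0]
contact_force: [-0.4, 0.2, 0.3]
width: 0.0005
finger_force: 0.0
```

```bash
python3 st.py
```

```text
11.65 -0.03594385436350631 0.05419694652024245 0.06563976726086243 [-0.35503845  0.17277846  0.2644348 ]
```

{"fn": "apply_moves", "kwargs": {"moves": [[[0.2, 0.02, 0, 0, 0, 0, 0], [0.4, 0.02, 0, 0, 0, 0, 0], [0.55, 0.02, 0, 0, 0, 0, 0], [0.68, 0.02, 0, 0, 0, 0, 0], [0.8, 0.02, 0, 0, 0, 0, 0], [0.92, 0.02, 0, 0, 0, 0, 0], [1.04, 0.02, 0, 0, 0, 0, 0], [1.04, 0.02, 0, 0, 0, 0, 0]]]}}

```text
clock: 12.45
position: [0.519, 0.2796, 0.0657]
tcp_rot: [-0.0, 0.938, 0.346, 0.001]
contact_force: [0.7, 0.7, -0.6]
width: 0.0004
finger_force: 0.0
```

```bash
python3 st.py
```

```text
12.45 0.006340338119255054 0.05678537267502421 0.06568477139399505 [ 0.67659628  0.68688024 -0.63336303]
```

{"fn": "apply_moves", "kwargs": {"moves": [[[0, 0.4, 0, 0, 0, 0, 0], [0, 0.8, 0, 0, 0, 0, 0], [-0.3, 1.0, 0, 0, 0, 0, 0], [-1.0, 1.0, 0, 0, 0, 0, 0], [-1.05, 1.0, 0, 0, 0, 0, 0], [-1.05, 1.0, 0, 0, 0, 0, 0], [-1.05, 1.0, 0, 0, 0, 0, 0], [-1.05, 1.0, 0, 0, 0, 0, 0]]]}}

```text
clock: 13.25
position: [0.5129, 0.2216, 0.0657]
tcp_rot: [0.0, 0.938, 0.346, 0.0]
contact_force: [-0.0, -0.3, -0.4]
width: 0.0005
finger_force: 0.0
```

```bash
python3 st.py;  python3 - <<'E'
from h import *
im=arm.get_image("wrist");cv2.imwrite("pics/f2.png",np.hstack([cv2.resize(im[60:390],(440,330)),cv2.resize(arm.get_image("top")[160:270,230:350],None,fx=3,fy=3)]))
E
```

```text
13.25 -0.03594179029066549 0.09693462480229528 0.06566150985410897 [-0.04112131 -0.34457848 -0.39062881]
```

View pics/f2.png

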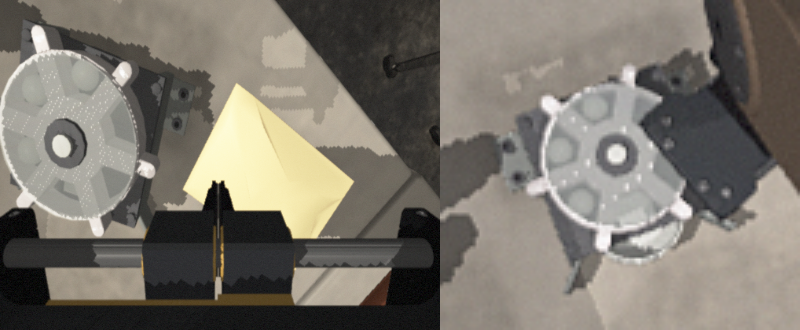

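Three balls remain in the wheel, at the 0, 60 and 120 degree pockets, so exactly two clicks have been made. Now the third.

{"fn": "apply_moves", "kwargs": {"moves": [[[0, -0.4, 0, 0, 0, 0, 0], [0, -0.8, 0, 0, 0, 0, 0], [0, -1.03, 0, 0, 0, 0, 0], [0, -1.03, 0, 0, 0, 0, 0], [0.1, -1.03, 0, 0, 0, 0, 0], [0.2, -1.03, 0, 0, 0, 0, 0], [0.3, -1.03, 0, 0, 0, 0, 0], [0.4, -1.03, 0, 0, 0, 0, 0]]]}}

```text
clock: 14.15
position: [0.4981, 0.2623, 0.0654]
tcp_rot: [0.0, 0.938, 0.345, -0.001]
contact_force: [-1.0, -4.2, 1.1]
width: 0.0004
finger_force: 1.7
```

{"fn": "apply_moves", "kwargs": {"moves": [[[0.15, 0, 0, 0, 0, 0, 0], [0.28, 0, 0, 0, 0, 0, 0], [0.4, 0, 0, 0, 0, 0, 0], [0.52, 0, 0, 0, 0, 0, 0], [0.64, 0, 0, 0, 0, 0, 0], [0.64, 0, 0, 0, 0, 0, 0], [0.64, 0.3, 0, 0, 0, 0, 0], [0.64, 0.7, 0, 0, 0, 0, 0]]]}}

```text
clock: 14.95
position: [0.5358, 0.2579, 0.0657]
tcp_rot: [0.0, 0.938, 0.346, 0.0]
contact_force: [0.1, -0.4, 0.1]
width: 0.0006
finger_force: 0.0
```

{"fn": "apply_moves", "kwargs": {"moves": [[[0, 0.5, 0, 0, 0, 0, 0], [0, 1.2, -0.4, 0, 0, 0, 0], [0, 2.2, -1.2, 0, 0, 0, 0], [-0.5, 3.2, -2, 0, 0, 0, 0], [-1, 4.2, -2.5, 0, 0, 0, 0], [-1.5, 5.2, -3, 0, 0, 0, 0], [-1.5, 5.2, -3, 0, 0, 0, 0], [-1.5, 5.2, -3, 0, 0, 0, 0]]]}}

```text
clock: 15.75
position: [0.6252, 0.0588, 0.1861]
tcp_rot: [0.0, 0.939, 0.344, 0.001]
contact_force: [-0.3, -0.3, -0.9]
width: 0.0002
finger_force: 0.0
```

```bash
python3 st.py;  python3 - <<'E'
from h import *
cv2.imwrite("pics/f3.png",np.hstack([cv2.resize(arm.get_image("top")[150:280,230:350],None,fx=4,fy=4),cv2.resize(arm.get_image("side")[195:270,230:310],None,fx=4,fy=520/75)]))
E
```

```text
15.75 -0.0558426300742878 0.2936922343967532 0.18609513196878474 [-0.3459896  -0.29269111 -0.85817568]
```

View pics/f3.png

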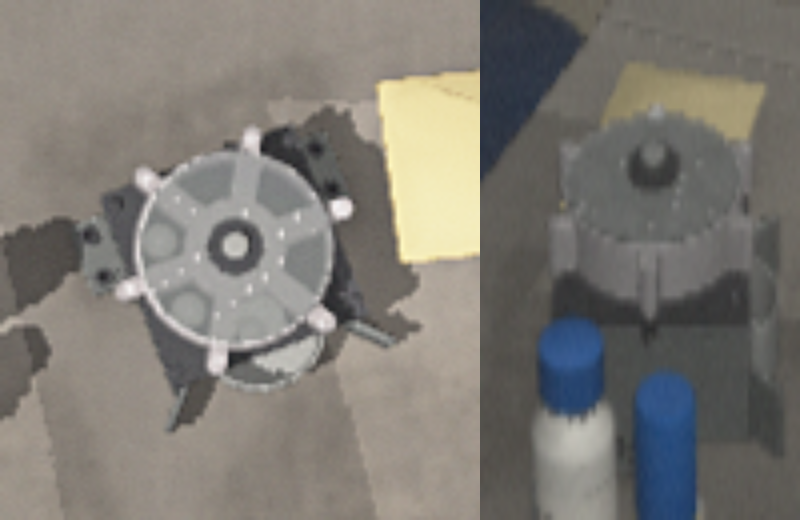

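Run:
```python
from h import *
k=cam("top");p=disp(-.0315,0)
for z in(.01,.026,.05):print(z,(proj(k,np.append(p,z))-[230,150])*4)
for x,y in [(.0325*.5+.001,.0281),(-.0152,.0281)]: print((proj(k,np.append(disp(x,y),.05))-[230,150])*4)
im=arm.get_image("top")
b=cv2.resize(im[150:280,230:350],None,fx=4,fy=4,interpolation=cv2.INTER_CUBIC)
for n,u,v in [("b60",163,240),("b120",190,305),("p180",255,325),("p240",315,285)]:
    c=b[v-18:v+18,u-18:u+18].astype(float); print(n,c.mean((0,1)),c.std())
g=cv2.cvtColor(b,cv2.COLOR_BGR2GRAY)
print(g[300:356:4,225:290:4])
```

```text
0.01 [255.68245958 323.70820616]
0.026 [257.29859961 319.7337702 ]
0.05 [259.83192458 313.50377922]
[163.69009947 236.40376963]
[189.21922278 302.23830209]
b60 [147.08024691 149.87037037 148.44444444] 12.201089082283406
b120 [148.88966049 151.72916667 150.67824074] 14.163999473133764
p180 [160.92746914 164.17283951 163.87268519] 12.27598324542564
p240 [131.92669753 132.85416667 132.95216049] 35.97581685951165
[[163 170 193 163 159 153 154 161 160 165 163 163 155 154 163 171 166]
 [162 173 200 166 159 164 164 166 164 166 165 167 163 157 156 165 166]
 [163 169 172 164 164 166 166 167 168 166 164 164 165 164 155 143 156]
 [163 164 163 162 167 164 167 167 165 166 165 165 164 169 165 134 142]
 [164 164 165 165 162 159 159 161 160 166 165 166 165 170 166 136 130]
 [166 168 164 162 156 153 155 156 155 162 165 163 164 167 166 143 118]
 [168 168 166 157 157 156 159 157 156 157 162 164 161 165 163 146 147]
 [166 166 167 154 158 161 161 159 159 154 158 165 161 166 174 199 185]
 [167 163 162 149 161 162 166 164 160 154 155 160 168 160 178 198 151]
 [162 163 154 133 154 155 157 149 155 154 168 203 189 152 137 115  90]
 [190 165 155 142 163 193 196 197 194 182 173 191 158 122  86  71  64]
 [211 184 182 176 186 217 213 197 188 165 133 101  86  73  57  87 129]
 [201 154 154 155 153 156 146 113 106  91  78  58  94 108 130 152 191]
 [204  78  66  74  71  66  66  70  67  86  88 125 158 172 193 194 196]]
```

The third pocket is clear. The faint circle there is centred near row 334 of the crop, and a ball still in the wheel would sit near row 317, so it lies low in the dish. Two balls remain in the wheel and the arm is clear.

```bash
python3 -c "
from bench import arm
print(arm.hand_in())"
```

```text
the job is handed in; nothing more can be done
None
```

I handed the job in at about 16 s of the 61 s allowed; no verdict came back. From the camera views, the dish stands home under the spout with three balls dropped by three clicks, two balls are still in the wheel, and the arm is clear.

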